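# Lock the lens and hold the shadow gauge's gate open

### The arm

A 6-joint arm with a two-finger parallel gripper is mounted at the origin on the work surface. World frame = base frame: x ahead of the robot, y to its left, z up, the work surface at z = 0. Lengths are in m, angles in degrees, forces in N, time in s.
With the tool pointing down it reaches from about 0.4 to 0.825 m from the base axis. Payload 7 kg.
Tool frame: the origin (TCP) lies on the centre line of the jaws, within the pads' length; the fingertips stand 11 mm ahead of it and the grasp point (between the pads) lies 8 mm behind it; z points along the fingers, y is the direction in which the jaws open and shut (so a half turn about z gives the same grasp; the last joint's range is limited). The gripper opens to 88 mm and grips with 3 to 60 N. Pads are 19 mm wide; open, the fingers measure 130 mm over their backs; the gripper's body (78 mm by 193 mm) begins 47 mm behind the grasp point.
Start: joints at [84.116, 20.546, 0.682, 0, -70.136, -16.507], TCP at [0.257, 0.624, 0.238] pointing down, gripper open.
Joint ranges: [-176.03, 176.03], [-82.01, 121.73], [-58.28, 71.71], [-173.87, 95.51], [-174.79, -0.11], [-173.66, 173.66]. Speed limits (degrees/s): [136.94, 136.94, 172.46, 180, 180, 180].

### API

Orientations are given as [roll, pitch, yaw] about the fixed x, y, z axes, in that order (R = Rz(yaw) Ry(pitch) Rx(roll)).
In Python, from plant import ctrl, cams, order gives the robot as it stands.
- The arm moves only by the tool jog_arm, never from a script. Its argument "motion" is a list of rows, each an object with "offset": the shift along the tool's x, y, z in mm, a list of three; "roll": the turn about the tool's z in rad; "hand": the finger opening in mm, from 0 to 87.6. A call has 1 to 20 rows; each row is the pose to reach, as a shift and turn from the pose commanded when the call began, along the tool's axes at that moment; what a row does not reach only later rows make up. A row lasts 1/12 s, in which the tool goes at most 41.7 mm and 7.16 degrees, less where a joint would pass 70% of its speed; a pose out of reach is approached as far as the arm can. A call with a gripper value outside its range is refused whole. The fingers move at their own pace and stop on an object; the grip force is fixed at half the most. Time passes only in rows, so rows that repeat a pose let the fingers close. It gives the time, the measured TCP pose, the force and the opening at its end, in the units of the state.
- ctrl.get_obs(): the state, without advancing time (a new reading comes with each control period).
- cams.snapshot(name): name is "scene" or "top" or "wrist"; returns a dict with "img" (384x512x3 uint8, red, green, blue), "K" (3x3 intrinsics, pixels), "D" ([k1, k2, p1, p2, k3] as OpenCV has them; the pictures are not rectified), "cam_to_world" (4x4, takes a point from camera to world coordinates); the wrist camera has in their place "T_tool_cam" (4x4, takes a point from camera to tool coordinates, whose origin is the TCP and whose axes are the flange's). Camera axes: x right, y down, z forward; pixel columns grow to the right and rows downward; lengths in m; the calibration is good to about 2 mm. A picture is of the moment at which its call begins: read the wrist's pose just before it. There is no depth.
- order.close_job(): hands the job in, once; it reports no verdict.
The state is a dict: "clock": time; "joint_pos": joint angles; "qvel": joint speeds; "tau": joint torques, N m; "tool_pos": TCP position; "orientation": TCP orientation; "force": force on the tool from outside, world axes, zero at the start; "moment": the same for the moment, N m; "opening": finger opening in m.
Only numpy, scipy, OpenCV 4.12 (cv2) and the standard library are available. Lean on these libraries where they do the work, as an engineer would, in place of code of your own. Each camera call takes 0.05 s, during which the arm holds its last target. There are 200 camera calls.

### The job

Make the shadow gauge ready for its part to be taken out: turn the black lock collar on the lens stand clockwise until its pointer lies over the raised locked mark, then fully squeeze the catch with the round posts, after that the catch with the flat plates, and swing the guard gate out by its post past its detent to at least 65 degrees. Finish while still holding the gate there with the gripper, because it springs shut when let go. Do not disturb the workpiece, the ring or the other loose things.

Things in the scene. Friction and masses are not known exactly. Their poses are not given: they have to be found in the camera images.
- lens_stand: Round lens stand fixed to the table: dark foot 96 mm across, silver flange 100 mm across with its top at z = 54 mm, black lock collar above. Origin under its centre; x = the direction in which the collar's pointer points at joint value 0; z up.
- lens_collar (a point): On the stand's axis at z = 92 mm, the height to grip the lock collar: a black upright ring of 50 mm outer diameter, z = 60 to 105 mm, lens in the middle, that only turns about the vertical axis. Its pointer, 6 mm thick, sticks out radially to 49 mm from the axis, below the grip at z = 60 to 67 mm.
- collar (a joint): Turn of the lock collar (rad), growing CLOCKWISE seen from above, from 0 to a stop at 1.6; starts between 0 and 0.5. The locked mark, a small dark raised bar (8 x 5 mm) at the flange's rim, is at 1.20: there the pointer lies straight over it. Stiff (0.08 N m), stays where it is left.
- catch_round_grip (a point): Catch with two ROUND upright steel posts (10 mm diameter, tops at z = 135 mm) on the rail beside the gate. Point at z = 113 mm, where the pair's middle is once fully squeezed. Along its level x axis, the squeeze line: outer face of the fixed post at +18 mm; of the moving post at -32 mm at rest, -18 mm fully squeezed. It may be the one near to the gate's hinge or the one far from it.
- catch_round (a joint): Squeeze of the round-post catch (m): 0 at rest (its hook holds the gate), 0.014 fully squeezed (stop). Starts at 0 to 0.002. Unhooks by 0.008. About 4 N moves it; it stays where it is left.
- catch_flat_grip (a point): Catch with two FLAT upright steel plates (10 mm thick along x, 26 mm wide, tops at z = 133 mm), 90 mm along the same rail from the other catch (middle to middle); point, axes and other sizes as for the round-post catch. The rail's top is at z = 85 mm; the hooks and the gate's keepers, on the -y side, reach z = 96 mm.
- catch_flat (a joint): Squeeze of the flat-plate catch (m): as for the round-post catch.
- gate_post (a point): On the gate's handle, a round upright steel post 16 mm in diameter at the gate's free end, z from 81 to 139 mm; this point on its axis at z = 115 mm. It moves with the gate. Can be pinched from above at any yaw; the grip may keep its yaw while the post turns in it.
- gate_hinge (a point): On the gate's vertical hinge axis, z = 85 mm, fixed to the gauge; x points from the shut gate's post to the hinge, z up. The gate: aluminium frame with clear panel, 8 mm thick, z 43 to 85 mm, 195 mm from hinge axis to post axis.
- gate (a joint): Gate angle (rad): 0 shut, growing counter-clockwise seen from above (the post swings outward, away from the stage), stop at 1.5. With a catch hooked it moves only a few hundredths. Sprung ball detent between about 0.35 and 0.55 rad (some 3 N at the post). A spring always pulls it shut (about 2 N at the post at 1.2 rad).
- gauge: Shadow gauge fixed to the table: cream base 260 (x) x 225 mm, 40 mm high, glass stage on top, grey guard walls up to z = 85 mm on three sides and the gate on its -y side. Origin at table height below the stage.
- workpiece_mid (a point): Bystander: loose flat steel workpiece 60 x 42 x 8 mm with three holes, lying on the glass stage inside the guard; centre.
- ring_gauge_mid (a point): Bystander: loose steel ring 36 mm across, 12 mm high, lying on the glass stage; centre.
- plug_gauge: Bystander: double-ended plug gauge, 120 mm long along its x, 16 mm high, lying loose on the table; origin under its centre.
- v_block: Bystander: dark steel V-block 50 x 50 x 32 mm, loose on the table; origin under its centre.
- brush: Bystander: small brush lying loose on the table along its x.
- loupe: Bystander: black eye loupe, 42 mm across and 34 mm high, loose on the table; origin under its centre.
- cleaner: Bystander: bottle of lens cleaner, 44 mm across, 110 mm high, loose on the table; origin under its centre.
Not all that is in view belongs to the job. Several things have the shape of the lens_stand; the one meant has the colours described above.

How it is judged (in metres and radians):
On the way, in this order (a step that is already met when the one before it is completed fails the run):
1. the lock collar is turned to its locked mark (value of joint collar between 1.06 and 1.34 rad), for 0.2 s.
2. the round-post catch is fully squeezed (value of joint catch_round above 0.01 m), for 0.1 s.
3. then the flat-plate catch is fully squeezed (value of joint catch_flat above 0.01 m), for 0.1 s.
4. the gate is swung past its detent (value of joint gate above 0.7 rad), for 0.1 s.
At the end, for the whole second after the job is handed in: The gate stands still at more than 1.08 rad (62 degrees) with the gripper's fingers pressing on it (more than 0.5 N); the collar is within 0.14 rad of its locked mark (1.20), and both catches are still squeezed (more than 9 mm) (all of step 1 and value of joint gate above 1.08 rad and velocity of joint gate between -0.1 and 0.1 rad/s and contact force between the fingers and gate above 0.5 N and value of joint each of catch_round, catch_flat above 0.009 m); the arm keeps its last pose, push and grip.
It fails at once if a loose thing on the stage or the table is moved by more than 30 mm (distance of any of workpiece_mid, ring_gauge_mid, plug_gauge, v_block, brush, loupe, cleaner from where it was at the start of the episode above 0.03 m).
It also fails if it takes over 72 s, if anything falls off the work surface, if the arm or the gripper's body presses on something with over 40 N, if the wrist force passes 120 N, or if a joint passes its speed limit or range.

## Working session

There is one attempt and no reset: what is moved stays moved. The work goes in short steps, Python scripts to look and compute and a tool call to move; the robot and the scene stay as the last step left them, time stands still between calls to the robot, and variables do not carry over. Pictures are saved under pics/ and viewed, about 8 in all and at most 12, crops included, and the job is handed in when it is done.

Besides the shell and the picture viewer there is one more tool, called after ">>>" in YAML: its name, and indented under it one key for each argument. jog_arm: Moves the arm, as the interface text tells. Its arguments: {"type":"object","properties":{"motion":{"type":"array"}},"required":["motion"]}

```bash
mkdir -p pics; cat > h.py <<'E'
import numpy as np, cv2
from plant import ctrl, cams, order
from scipy.spatial.transform import Rotation as R
def snap(n):
    o=ctrl.get_obs(); s=cams.snapshot(n)
    if n=='wrist':
        T=np.eye(4); T[:3,:3]=R.from_euler('xyz',o['orientation'],degrees=True).as_matrix(); T[:3,3]=o['tool_pos']
        s['cam_to_world']=T@s['T_tool_cam']
    return s
def save(s,f):
    cv2.imwrite('pics/'+f+'.png',s['img'][:,:,::-1]); np.savez('pics/'+f+'.npz',**{k:np.array(v) for k,v in s.items()})
def load(f): return dict(np.load('pics/'+f+'.npz'))
def px2w(s,uv,z):
    p=cv2.undistortPoints(np.array(uv,float).reshape(-1,1,2),s['K'],s['D']).reshape(-1,2)
    T=s['cam_to_world']; d=np.c_[p,np.ones(len(p))]@T[:3,:3].T; o=T[:3,3]
    z=np.broadcast_to(z,len(p)); return o+d*((z-o[2])/d[:,2])[:,None]
def w2px(s,P):
    Ti=np.linalg.inv(s['cam_to_world']); rv=cv2.Rodrigues(Ti[:3,:3])[0]
    return cv2.projectPoints(np.array(P,float).reshape(-1,1,3),rv,Ti[:3,3],s['K'],s['D'])[0].reshape(-1,2)
def crop(s,f,x0,y0,x1,y1,k):
    cv2.imwrite('pics/'+f+'.png',cv2.resize(s['img'][y0:y1,x0:x1,::-1],None,fx=k,fy=k,interpolation=cv2.INTER_CUBIC))
E
python3 - <<'E'
from h import *
print(ctrl.get_obs())
for n in ('scene','top'):
    s=snap(n); save(s,n); print(s['K'],s['D'],s['cam_to_world'])
a=load('scene')['img'];b=load('top')['img']
crop(load('top'),'top15',0,0,512,384,1.5)
E
```

```text
{'clock': 0.0, 'joint_pos': array([ 8.41141625e+01,  2.05920194e+01,  6.32570400e-01, -2.02056045e-02,
       -7.01354803e+01, -1.65055395e+01]), 'qvel': array([-0.03044489,  0.0873278 ,  0.08285886,  0.03119147, -0.05516276,
       -0.03809303]), 'tau': array([ 1.28761814e-03, -5.82714915e+01,  2.93049502e+01,  6.99714258e+00,
        6.76459749e-03, -1.57782697e-04]), 'tool_pos': array([0.25698591, 0.6236466 , 0.23660667]), 'orientation': array([ 1.79903586e+02, -8.76117447e-03, -2.23982512e+01]), 'force': array([ 0.13508444, -0.51055152, -0.43839124]), 'moment': array([-0.03615044,  0.01413702,  0.03475682]), 'opening': 0.08753799587065304}
[[411.60997283   0.         260.10283045]
 [  0.         411.60997283 194.59115608]
 [  0.           0.           1.        ]] [-0.02977213  0.          0.          0.          0.        ] [[-6.53343124e-01  4.44023772e-01 -6.13176689e-01  1.31686529e+00]
 [ 7.57061648e-01  3.83886980e-01 -5.28666669e-01  7.04971303e-01]
 [ 6.49979152e-04 -8.09613288e-01 -5.86963287e-01  8.34299622e-01]
 [ 0.00000000e+00  0.00000000e+00  0.00000000e+00  1.00000000e+00]]
[[443.80508969   0.         250.50573476]
 [  0.         443.80508969 194.96632497]
 [  0.           0.           1.        ]] [-0.16832067  0.          0.          0.          0.        ] [[ 0.10078574 -0.97048326  0.21909924  0.29975613]
 [-0.99490277 -0.09903531  0.0189864   0.01874263]
 [ 0.00327258 -0.21989599 -0.97551783  1.28869268]
 [ 0.          0.          0.          1.        ]]
```

View pics/top15.png

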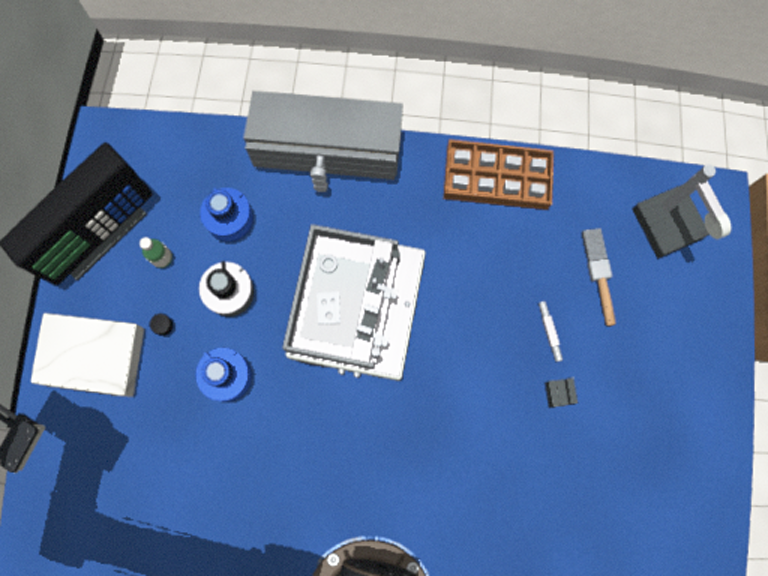

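View pics/scene.png

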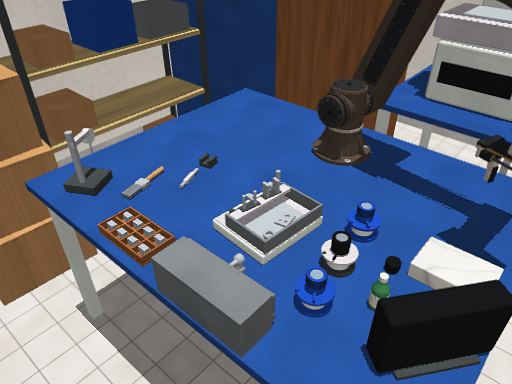

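The top view (1.5x) shows three stand-shaped things: blue at (227,213), silver/black at (225,288) and blue at (223,375). The silver one with the black collar is the one described. The gauge is at (350,300), with its gate on the right (-y) side. The crop below checks both.

```bash
python3 - <<'E'
from h import *
t=load('top')
crop(t,'c1',125,145,290,260,4.8)
P=px2w(t,[[150,192]],[0.105]); print(P, np.hypot(*P[0,:2]))
print(px2w(t,[[271,204],[278,168],[193,239]],0.1))
E
```

```text
[[0.54579631 0.31863273 0.105     ]] 0.6319971714075694
[[ 0.54722863 -0.0164303   0.1       ]
 [ 0.65119016 -0.0266114   0.1       ]
 [ 0.429903    0.18386684  0.1       ]]
```

View pics/c1.png

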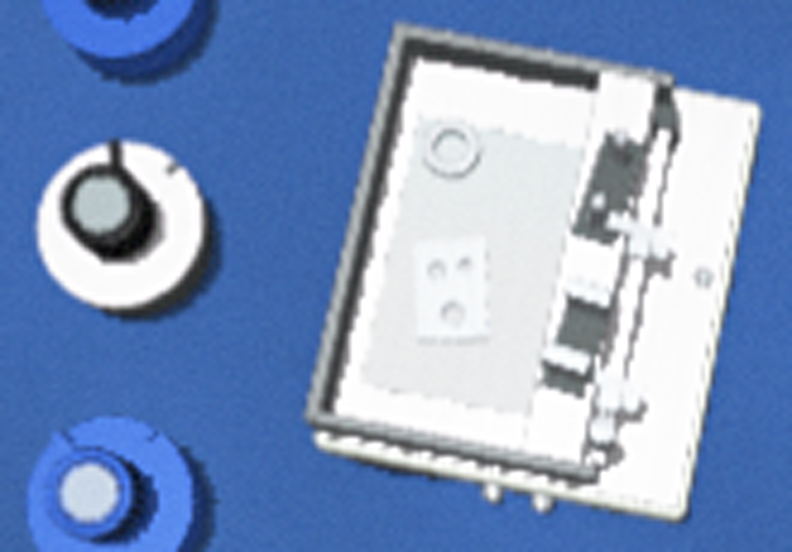

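```bash
python3 - <<'E'
from h import *
t=load('top')
f=lambda uv,z: px2w(t,np.array(uv)/4.8+[125,145],z)
c=f([[122,225]],0.054)[0]; l,r,u,d=f([[37,225],[207,225],[122,140],[122,310]],0.054)
print('stand',c,np.linalg.norm(l-r),np.linalg.norm(u-d))
p=f([[115,146]],0.065)[0];m=f([[173,169]],0.056)[0]; col=f([[101,205]],.105)[0]
print('lens',col)
for q in(p,m): v=(q-c)[:2]; print(np.hypot(*v),np.degrees(np.arctan2(v[1],v[0])))
print('round',f([[620,135],[598,200]],.135));print('flat',f([[590,290],[568,355]],.133))
print('gatepost?',f([[600,455]],.139)); print('hinge',f([[665,105]],.09))
print('base corners',f([[762,103],[685,520]],.04))
o=ctrl.get_obs(); Rm=R.from_euler('xyz',o['orientation'],degrees=True).as_matrix()
print((Rm.T@(np.array([*c[:2],.20])-o['tool_pos']))*1000)
E
```

```text
stand [0.55688608 0.33039535 0.054     ] 0.10376008331829552 0.10487062687481563
lens [0.55674319 0.3315779  0.105     ]
0.04629939798958562 11.075306248836883
0.045343972755549786 -35.390889789219884
round [[0.61992713 0.03746165 0.135     ]
 [0.58127546 0.04594742 0.135     ]]
flat [[0.53032169 0.04520848 0.133     ]
 [0.49283952 0.05352244 0.133     ]]
gatepost? [[0.43894242 0.03038281 0.139     ]]
hinge [[0.65324674 0.01377172 0.09      ]]
base corners [[ 0.6753593  -0.04529476  0.04      ]
 [ 0.41783403 -0.02199402  0.04      ]]
[389.01112935 156.88128129  37.00141869]
```

>>> jog_arm:
  motion:
    - {"offset": [130, 52, 0], "roll": 0, "hand": 87}
    - {"offset": [260, 105, 0], "roll": 0, "hand": 87}
    - {"offset": [389, 157, 0], "roll": 0, "hand": 87}
    - {"offset": [389, 157, 0], "roll": 0, "hand": 87}
    - {"offset": [389, 157, 0], "roll": 0, "hand": 87}
    - {"offset": [389, 157, 0], "roll": 0, "hand": 87}
    - {"offset": [389, 157, 0], "roll": 0, "hand": 87}
    - {"offset": [389, 157, 0], "roll": 0, "hand": 87}
    - {"offset": [389, 157, 0], "roll": 0, "hand": 87}
    - {"offset": [389, 157, 0], "roll": 0, "hand": 87}
    - {"offset": [389, 157, 0], "roll": 0, "hand": 87}
    - {"offset": [389, 157, 0], "roll": 0, "hand": 87}
    - {"offset": [389, 157, 0], "roll": 0, "hand": 87}
    - {"offset": [389, 157, 0], "roll": 0, "hand": 87}
    - {"offset": [389, 157, 0], "roll": 0, "hand": 87}
    - {"offset": [389, 157, 0], "roll": 0, "hand": 87}

```text
clock: 1.43
tool_pos: [0.5562, 0.3319, 0.2376]
orientation: [-180.0, 0.0, -22.3]
force: [0.3, -0.7, -0.7]
opening: 0.0871
```

```bash
python3 - <<'E'
from h import *
s=snap('wrist'); save(s,'w1'); o=ctrl.get_obs(); print(o['tool_pos'],o['orientation'],o['joint_pos'],o['clock'],s['T_tool_cam'])
print(w2px(s,[[.557,.331,.054],[.557,.331,.105],[.603,.340,.065],[.593,.304,.056]]))
E
```

```text
[0.55626226 0.33177859 0.23770228] [-1.79987954e+02 -2.69877941e-03 -2.22858116e+01] [ 4.80379761e+01  1.79894660e+01 -3.02404356e+00 -1.62268715e-03
 -6.89742394e+01  1.96767946e+01] 1.4833 [[ 4.30821484e-04 -9.60522321e-01 -2.78202596e-01  7.69387026e-02]
 [ 9.99999856e-01  5.02616331e-04 -1.86744419e-04  9.86028683e-04]
 [ 3.19201351e-04 -2.78202476e-01  9.60522400e-01 -1.46571193e-01]
 [ 0.00000000e+00  0.00000000e+00  0.00000000e+00  1.00000000e+00]]
[[257.81094456 178.1320829 ]
 [257.73102646 189.211206  ]
 [235.03417005 146.56473364]
 [267.59301152 141.85637603]]
```

View pics/w1.png

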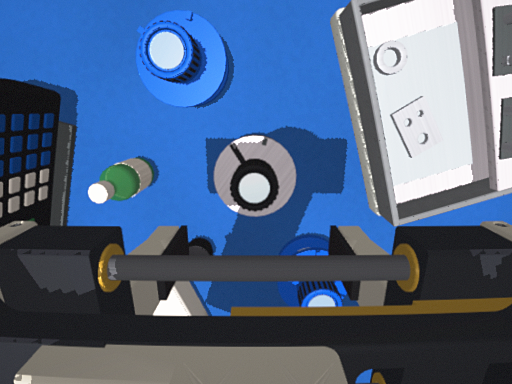

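```bash
python3 - <<'E'
from h import *
s=load('w1')
c=px2w(s,[[255.5,175.5]],.054)[0]; l=px2w(s,[[254,187]],.105)[0]; p=px2w(s,[[233,145]],.067)[0]; m=px2w(s,[[265.5,140]],.056)[0]
print(c,l)
for q in(p,m): v=(q-c)[:2]; print(np.hypot(*v),np.degrees(np.arctan2(v[1],v[0])))
o=ctrl.get_obs(); Rm=R.from_euler('xyz',o['orientation'],degrees=True).as_matrix()
print(Rm.T@((c+l)/2-o['tool_pos'])*1000)
cv2.imwrite('pics/c2.png',cv2.resize(s['img'][125:225,205:305,::-1],None,fx=6,fy=6,interpolation=cv2.INTER_CUBIC))
E
```

```text
[0.5610577 0.3323435 0.054    ] [0.56063746 0.33366078 0.105     ]
0.04543397239470183 11.212231284678074
0.044007155036432065 -37.66705135363396
[  3.77135599  -2.83777235 158.20305881]
```

View pics/c2.png

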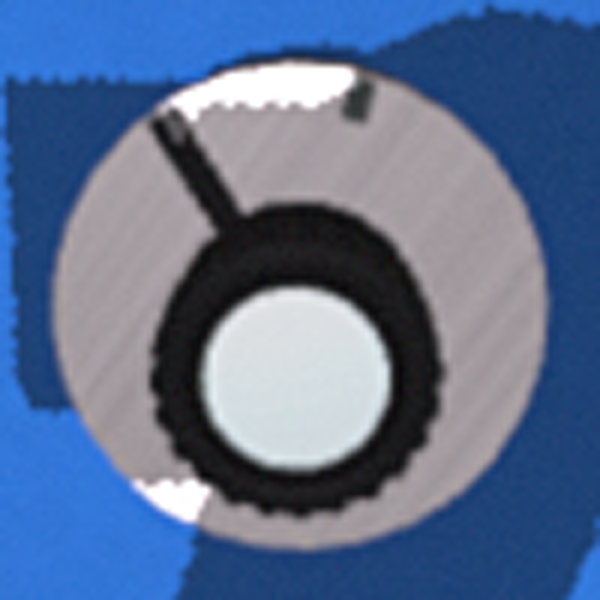

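The crop shows the black collar on the silver flange. The pointer tip is at (168,120), the dark mark at (358,100) and the flange centre at (300,305), so about 48° clockwise remains.

>>> jog_arm:
  motion:
    - {"offset": [4, -3, 40], "roll": 0, "hand": 87}
    - {"offset": [4, -3, 80], "roll": 0, "hand": 87}
    - {"offset": [4, -3, 115], "roll": 0, "hand": 87}
    - {"offset": [4, -3, 140], "roll": 0, "hand": 87}
    - {"offset": [4, -3, 153], "roll": 0, "hand": 87}
    - {"offset": [4, -3, 153], "roll": 0, "hand": 87}
    - {"offset": [4, -3, 153], "roll": 0, "hand": 40}
    - {"offset": [4, -3, 153], "roll": 0, "hand": 40}
    - {"offset": [4, -3, 153], "roll": 0, "hand": 40}
    - {"offset": [4, -3, 153], "roll": 0, "hand": 40}
    - {"offset": [4, -3, 153], "roll": 0, "hand": 40}
    - {"offset": [4, -3, 153], "roll": 0, "hand": 40}
    - {"offset": [4, -3, 153], "roll": 0, "hand": 40}
    - {"offset": [4, -3, 153], "roll": 0, "hand": 40}
    - {"offset": [4, -3, 153], "roll": 0, "hand": 40}
    - {"offset": [4, -3, 153], "roll": 0, "hand": 40}

```text
clock: 2.82
tool_pos: [0.5629, 0.3339, 0.0856]
orientation: [-179.8, -0.1, -22.4]
force: [0.7, 5.4, 0.8]
opening: 0.0503
```

>>> jog_arm:
  motion:
    - {"offset": [0, 0, 0], "roll": 0.08, "hand": 40}
    - {"offset": [0, 0, 0], "roll": 0.16, "hand": 40}
    - {"offset": [0, 0, 0], "roll": 0.24, "hand": 40}
    - {"offset": [0, 0, 0], "roll": 0.32, "hand": 40}
    - {"offset": [0, 0, 0], "roll": 0.4, "hand": 40}
    - {"offset": [0, 0, 0], "roll": 0.48, "hand": 40}
    - {"offset": [0, 0, 0], "roll": 0.56, "hand": 40}
    - {"offset": [0, 0, 0], "roll": 0.64, "hand": 40}
    - {"offset": [0, 0, 0], "roll": 0.72, "hand": 40}
    - {"offset": [0, 0, 0], "roll": 0.79, "hand": 40}
    - {"offset": [0, 0, 0], "roll": 0.83, "hand": 40}
    - {"offset": [0, 0, 0], "roll": 0.83, "hand": 40}
    - {"offset": [0, 0, 0], "roll": 0.83, "hand": 40}
    - {"offset": [0, 0, 0], "roll": 0.83, "hand": 40}
    - {"offset": [0, 0, 0], "roll": 0.83, "hand": 40}
    - {"offset": [0, 0, 0], "roll": 0.83, "hand": 40}

```text
clock: 4.15
tool_pos: [0.56, 0.3311, 0.0854]
orientation: [179.8, -0.0, -70.0]
force: [-11.1, -2.2, 9.4]
opening: 0.0501
```

>>> jog_arm:
  motion:
    - {"offset": [0, 0, 0], "roll": 0, "hand": 87}
    - {"offset": [0, 0, 0], "roll": 0, "hand": 87}
    - {"offset": [0, 0, 0], "roll": 0, "hand": 87}
    - {"offset": [0, 0, 0], "roll": 0, "hand": 87}
    - {"offset": [0, 0, 0], "roll": 0, "hand": 87}
    - {"offset": [0, 0, 0], "roll": 0, "hand": 87}
    - {"offset": [0, 0, 0], "roll": 0, "hand": 87}
    - {"offset": [0, 0, -40], "roll": 0, "hand": 87}
    - {"offset": [0, 0, -80], "roll": 0, "hand": 87}
    - {"offset": [0, 0, -120], "roll": 0, "hand": 87}
    - {"offset": [0, 0, -155], "roll": 0, "hand": 87}
    - {"offset": [0, 0, -155], "roll": 0, "hand": 87}
    - {"offset": [0, 0, -155], "roll": 0, "hand": 87}
    - {"offset": [0, 0, -155], "roll": 0, "hand": 87}
    - {"offset": [0, 0, -155], "roll": 0, "hand": 87}

```text
clock: 5.4
tool_pos: [0.5613, 0.3315, 0.2381]
orientation: [179.9, -0.0, -70.0]
force: [-0.1, -0.4, -0.3]
opening: 0.087
```

```bash
python3 - <<'E'
from h import *
s=snap('wrist'); save(s,'w2'); o=ctrl.get_obs(); print(o['joint_pos'],o['clock'])
u,v=w2px(s,[[.561,.3325,.06]])[0].astype(int); print(u,v)
crop(s,'c3',u-60,v-50,u+60,v+50,5)
Rm=R.from_euler('xyz',o['orientation'],degrees=True).as_matrix()
print(Rm.T@(np.array([.556,.0455,.24])-o['tool_pos'])*1000)
E
```

```text
[ 4.76695680e+01  1.84667152e+01 -2.29884162e+00 -1.75830411e-02
 -6.93863188e+01 -2.76158533e+01] 5.45
258 181
[266.87763734 103.00987019  -1.52374739]
```

View pics/c3.png

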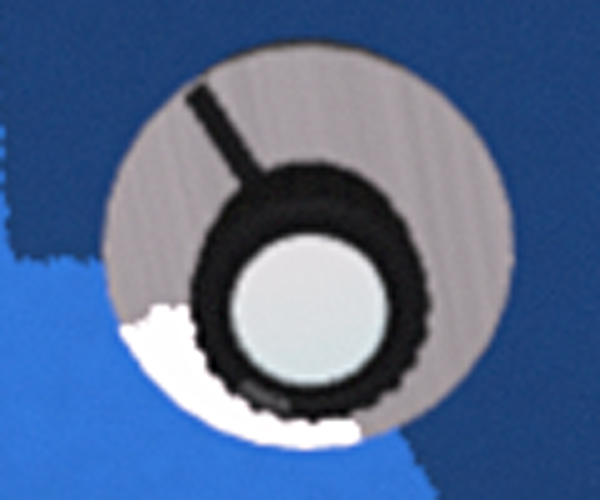

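The crop shows the pointer, tip at (200,93), lying over the mark and hiding it. The collar is locked. Next I go above the two catches.

>>> jog_arm:
  motion:
    - {"offset": [38, 15, 0], "roll": 0.05, "hand": 87}
    - {"offset": [76, 30, 0], "roll": 0.1, "hand": 87}
    - {"offset": [114, 45, 0], "roll": 0.16, "hand": 87}
    - {"offset": [152, 60, 0], "roll": 0.22, "hand": 87}
    - {"offset": [190, 75, 0], "roll": 0.29, "hand": 87}
    - {"offset": [228, 90, 0], "roll": 0.36, "hand": 87}
    - {"offset": [255, 98, 0], "roll": 0.42, "hand": 87}
    - {"offset": [267, 103, 0], "roll": 0.436, "hand": 87}
    - {"offset": [267, 103, 0], "roll": 0.436, "hand": 87}
    - {"offset": [267, 103, 0], "roll": 0.436, "hand": 87}
    - {"offset": [267, 103, 0], "roll": 0.436, "hand": 87}
    - {"offset": [267, 103, 0], "roll": 0.436, "hand": 87}

```text
clock: 6.45
tool_pos: [0.5567, 0.0469, 0.2391]
orientation: [180.0, -0.0, -94.8]
force: [0.1, -0.1, 0.1]
opening: 0.0869
```

```bash
python3 - <<'E'
from h import *
s=snap('wrist'); save(s,'w3'); o=ctrl.get_obs(); print(o['joint_pos'],o['clock'])
crop(s,'w3b',0,0,512,384,1.5)
E
```

```text
[ 2.49009347e+01  9.58344750e+00 -1.40350694e+01 -1.57550413e-03
 -6.64108975e+01 -2.97171259e+01] 6.5
```

View pics/w3b.png

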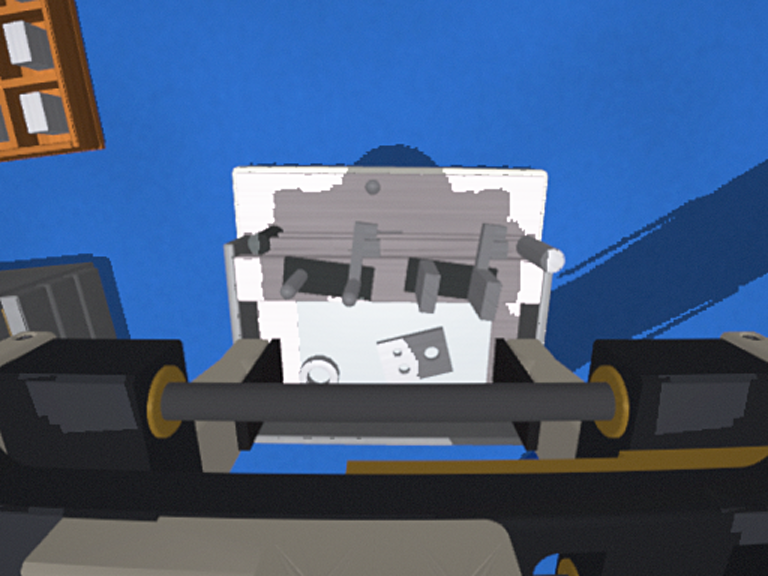

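```bash
python3 - <<'E'
from h import *
crop(load('w3'),'c4',145,135,385,225,3.3)
E
```

```text
(no output)
```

View pics/c4.png

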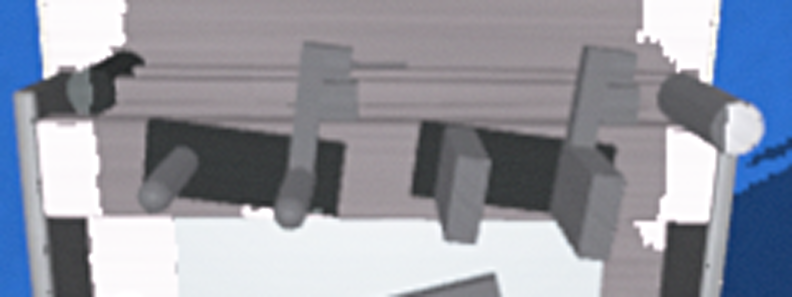

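```bash
python3 - <<'E'
from h import *
s=load('w3')
f=lambda uv,z: px2w(s,np.array(uv)/3.3+[145,135],z)
o=ctrl.get_obs(); Rm=R.from_euler('xyz',o['orientation'],degrees=True).as_matrix()
G=[]
for n,uv,z in (('round',[[154,194],[291,213]],.135),('flat',[[468,200],[601,215]],.133)):
    a,b=f(uv,z); d=(a-b)[:2]; L=np.linalg.norm(d); d/=L; g=a[:2]-.013*d
    print(n,a,b,'L',L,'yaw',np.degrees(np.arctan2(d[1],d[0])),'grip',g,'tool mm',Rm.T@(np.array([*g,.105])-o['tool_pos'])*1000); G.append(g)
print(G[0]-G[1],np.linalg.norm(G[0]-G[1]))
p=f([[742,127]],.139)[0]; h=f([[80,92]],.085)[0]; d=(h-p)[:2]; print('post',p,'hinge',h,np.linalg.norm(d),np.degrees(np.arctan2(d[1],d[0])))
E
```

```text
round [0.61957493 0.03757937 0.135     ] [0.58150773 0.04641656 0.135     ] L 0.039079505132254076 yaw -13.06955152350707 grip [0.60691168 0.0405191 ] tool mm [  2.18834951 -50.63322366 134.19661316]
flat [0.5310482  0.04739159 0.133     ] [0.49316883 0.05508976 0.133     ] L 0.03865370572046953 yaw -11.487688472572128 grip [0.51830862 0.04998063] tool mm [  0.20026606  38.45138812 134.23698268]
[ 0.08860306 -0.00946153] 0.08910680199703153
post [0.45532153 0.03103742 0.139     ] hinge [0.65238386 0.01421085 0.085     ] 0.1977794105139895 -4.880479311263623
```

The crop shows round post tops at (154,194) fixed and (291,213) moving with its hook. Plate tops are at (468,200) and (601,215), and the gate post top is at (742,127). The spacings (39, 89 and 198 mm) match the description. Round catch first.

>>> jog_arm:
  motion:
    - {"offset": [1, -25, 0], "roll": 0.07, "hand": 82}
    - {"offset": [2, -50.5, 0], "roll": 0.131, "hand": 82}
    - {"offset": [2, -50.5, 0], "roll": 0.131, "hand": 82}
    - {"offset": [2, -50.5, 0], "roll": 0.131, "hand": 82}
    - {"offset": [2, -50.5, 40], "roll": 0.131, "hand": 82}
    - {"offset": [2, -50.5, 75], "roll": 0.131, "hand": 82}
    - {"offset": [2, -50.5, 100], "roll": 0.131, "hand": 82}
    - {"offset": [2, -50.5, 120], "roll": 0.131, "hand": 82}
    - {"offset": [2, -50.5, 130], "roll": 0.131, "hand": 82}
    - {"offset": [2, -50.5, 130], "roll": 0.131, "hand": 82}
    - {"offset": [2, -50.5, 130], "roll": 0.131, "hand": 82}
    - {"offset": [2, -50.5, 130], "roll": 0.131, "hand": 82}

```text
clock: 7.5
tool_pos: [0.6077, 0.0401, 0.1112]
orientation: [-179.9, 0.1, -102.4]
force: [0.6, -0.3, 0.4]
opening: 0.0819
```

>>> jog_arm:
  motion:
    - {"offset": [0, 0, 0], "roll": 0, "hand": 60}
    - {"offset": [0, 0, 0], "roll": 0, "hand": 50}
    - {"offset": [0, 0, 0], "roll": 0, "hand": 40}
    - {"offset": [0, 0, 0], "roll": 0, "hand": 30}
    - {"offset": [0, 0, 0], "roll": 0, "hand": 30}
    - {"offset": [0, 0, 0], "roll": 0, "hand": 30}
    - {"offset": [0, 0, 0], "roll": 0, "hand": 30}
    - {"offset": [0, 0, 0], "roll": 0, "hand": 30}
    - {"offset": [0, 0, 0], "roll": 0, "hand": 30}
    - {"offset": [0, 0, 0], "roll": 0, "hand": 30}
    - {"offset": [0, 0, 0], "roll": 0, "hand": 30}
    - {"offset": [0, 0, 0], "roll": 0, "hand": 30}

```text
clock: 8.5
tool_pos: [0.6067, 0.0395, 0.1096]
orientation: [180.0, -0.0, -102.4]
force: [-4.5, 0.6, 4.5]
opening: 0.035
```

The opening of 35 mm means the round catch is at its stop. Now I release it, lift and go to the flat catch.

>>> jog_arm:
  motion:
    - {"offset": [0, 0, 0], "roll": 0, "hand": 60}
    - {"offset": [0, 0, 0], "roll": 0, "hand": 80}
    - {"offset": [0, 0, 0], "roll": 0, "hand": 80}
    - {"offset": [0, 0, 0], "roll": 0, "hand": 80}
    - {"offset": [0, 0, 0], "roll": 0, "hand": 80}
    - {"offset": [0, 0, 0], "roll": 0, "hand": 80}
    - {"offset": [0, 0, -30], "roll": 0, "hand": 80}
    - {"offset": [0, 0, -65], "roll": 0, "hand": 80}
    - {"offset": [0, 0, -65], "roll": 0, "hand": 80}
    - {"offset": [0, 0, -65], "roll": 0, "hand": 80}
    - {"offset": [3, 30, -65], "roll": 0, "hand": 80}
    - {"offset": [6, 60, -65], "roll": 0, "hand": 80}
    - {"offset": [10, 89, -65], "roll": 0, "hand": 80}
    - {"offset": [10, 89, -65], "roll": 0, "hand": 80}
    - {"offset": [10, 89, -65], "roll": 0, "hand": 80}
    - {"offset": [10, 89, -65], "roll": 0, "hand": 80}

```text
clock: 9.83
tool_pos: [0.5179, 0.0491, 0.1745]
orientation: [-180.0, 0.0, -102.4]
force: [0.7, -0.6, -0.2]
opening: 0.0798
```

>>> jog_arm:
  motion:
    - {"offset": [0, 0, 30], "roll": 0, "hand": 80}
    - {"offset": [0, 0, 55], "roll": 0, "hand": 80}
    - {"offset": [0, 0, 65], "roll": 0, "hand": 80}
    - {"offset": [0, 0, 65], "roll": 0, "hand": 80}
    - {"offset": [0, 0, 65], "roll": 0, "hand": 80}
    - {"offset": [0, 0, 65], "roll": 0, "hand": 60}
    - {"offset": [0, 0, 65], "roll": 0, "hand": 50}
    - {"offset": [0, 0, 65], "roll": 0, "hand": 40}
    - {"offset": [0, 0, 65], "roll": 0, "hand": 30}
    - {"offset": [0, 0, 65], "roll": 0, "hand": 30}
    - {"offset": [0, 0, 65], "roll": 0, "hand": 30}
    - {"offset": [0, 0, 65], "roll": 0, "hand": 30}
    - {"offset": [0, 0, 65], "roll": 0, "hand": 30}
    - {"offset": [0, 0, 65], "roll": 0, "hand": 30}
    - {"offset": [0, 0, 65], "roll": 0, "hand": 30}
    - {"offset": [0, 0, 65], "roll": 0, "hand": 30}

```text
clock: 11.17
tool_pos: [0.5173, 0.0489, 0.1097]
orientation: [180.0, -0.0, -102.4]
force: [-4.2, 1.5, 6.0]
opening: 0.0353
```

The opening of 35.3 mm means the flat catch is at its stop too. Now I release it, lift, turn and go to the gate post at (0.455, 0.031).

>>> jog_arm:
  motion:
    - {"offset": [0, 0, 0], "roll": 0, "hand": 60}
    - {"offset": [0, 0, 0], "roll": 0, "hand": 70}
    - {"offset": [0, 0, 0], "roll": 0, "hand": 70}
    - {"offset": [0, 0, 0], "roll": 0, "hand": 70}
    - {"offset": [0, 0, 0], "roll": 0, "hand": 70}
    - {"offset": [0, 0, -30], "roll": 0, "hand": 70}
    - {"offset": [0, 0, -65], "roll": 0, "hand": 70}
    - {"offset": [0, 0, -70], "roll": 0, "hand": 70}
    - {"offset": [0, 0, -70], "roll": 0, "hand": 70}
    - {"offset": [10, 20, -70], "roll": 0.12, "hand": 70}
    - {"offset": [20, 40, -70], "roll": 0.24, "hand": 70}
    - {"offset": [31, 57, -70], "roll": 0.36, "hand": 60}
    - {"offset": [31, 57, -70], "roll": 0.48, "hand": 60}
    - {"offset": [31, 57, -70], "roll": 0.6, "hand": 60}
    - {"offset": [31, 57, -70], "roll": 0.72, "hand": 60}
    - {"offset": [31, 57, -70], "roll": 0.84, "hand": 60}
    - {"offset": [31, 57, -70], "roll": 0.96, "hand": 60}
    - {"offset": [31, 57, -70], "roll": 1.08, "hand": 60}
    - {"offset": [31, 57, -70], "roll": 1.2, "hand": 60}
    - {"offset": [31, 57, -70], "roll": 1.32, "hand": 60}

```text
clock: 12.83
tool_pos: [0.4551, 0.0308, 0.1789]
orientation: [-180.0, -0.0, -178.4]
force: [-0.0, -0.5, -0.7]
opening: 0.0599
```

>>> jog_arm:
  motion:
    - {"offset": [0, 0, 0], "roll": 0.12, "hand": 60}
    - {"offset": [0, 0, 0], "roll": 0.12, "hand": 60}
    - {"offset": [0, 0, 0], "roll": 0.12, "hand": 60}
    - {"offset": [0, 0, 0], "roll": 0.12, "hand": 60}

```text
clock: 13.17
tool_pos: [0.4552, 0.0308, 0.1793]
orientation: [-180.0, -0.0, 175.3]
force: [0.3, 0.0, 0.6]
opening: 0.0598
```

```bash
python3 - <<'E'
from h import *
s=snap('wrist'); save(s,'w5'); t=snap('top'); save(t,'t5'); o=ctrl.get_obs(); print(o['joint_pos'],o['tool_pos'],o['orientation'])
Rm=R.from_euler('xyz',o['orientation'],degrees=True).as_matrix()
print(Rm.T@(np.array([.4553,.031,.109])-o['tool_pos'])*1000)
crop(s,'w5b',0,0,512,384,1.5)
E
```

```text
[ 2.87307536e+01  2.47377932e+00 -3.06604698e+01  2.54976486e-04
 -5.68783698e+01 -1.23522405e+02] [0.45531811 0.03086759 0.17939411] [-1.79992853e+02 -1.04020346e-02  1.75208487e+02]
[1.63318289e-02 1.39216580e-01 7.03940938e+01]
```

View pics/w5b.png

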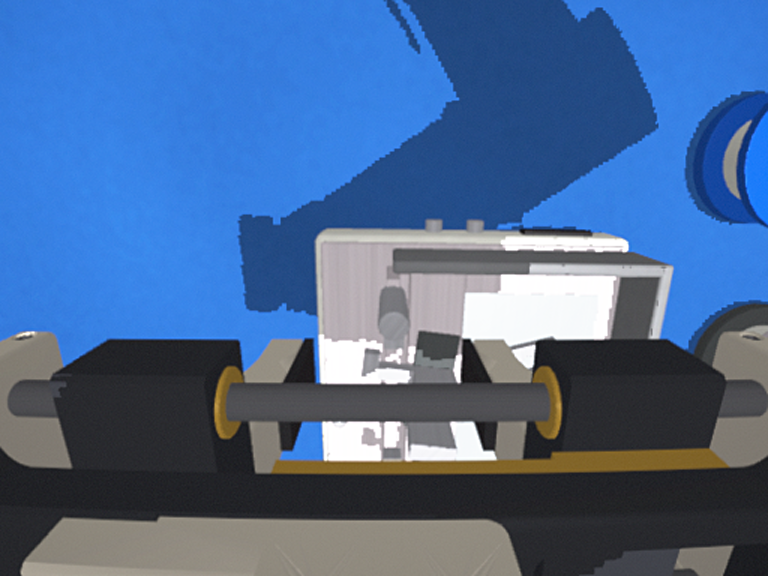

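The gate post's top at (392,323) lies midway between the open fingers. Descend and pinch.

>>> jog_arm:
  motion:
    - {"offset": [0, 0, 30], "roll": 0, "hand": 60}
    - {"offset": [0, 0, 55], "roll": 0, "hand": 60}
    - {"offset": [0, 0, 69], "roll": 0, "hand": 60}
    - {"offset": [0, 0, 69], "roll": 0, "hand": 60}
    - {"offset": [0, 0, 69], "roll": 0, "hand": 40}
    - {"offset": [0, 0, 69], "roll": 0, "hand": 25}
    - {"offset": [0, 0, 69], "roll": 0, "hand": 8}
    - {"offset": [0, 0, 69], "roll": 0, "hand": 8}
    - {"offset": [0, 0, 69], "roll": 0, "hand": 8}
    - {"offset": [0, 0, 69], "roll": 0, "hand": 8}
    - {"offset": [0, 0, 69], "roll": 0, "hand": 8}
    - {"offset": [0, 0, 69], "roll": 0, "hand": 8}
    - {"offset": [0, 0, 69], "roll": 0, "hand": 8}

```text
clock: 14.35
tool_pos: [0.4555, 0.0309, 0.1108]
orientation: [180.0, 0.0, 175.1]
force: [-1.2, 0.4, 2.2]
opening: 0.0155
```

```bash
python3 -c "
from math import *
for i in range(1,21):
    t=1.2*i/20; print([round(-195*(1-cos(t)),1),round(-195*sin(t),1)],round(-t,2))"
```

```text
[-0.4, -11.7] -0.06
[-1.4, -23.3] -0.12
[-3.2, -34.9] -0.18
[-5.6, -46.4] -0.24
[-8.7, -57.6] -0.3
[-12.5, -68.7] -0.36
[-16.9, -79.5] -0.42
[-22.0, -90.0] -0.48
[-27.7, -100.3] -0.54
[-34.1, -110.1] -0.6
[-41.0, -119.6] -0.66
[-48.4, -128.6] -0.72
[-56.4, -137.1] -0.78
[-64.8, -145.2] -0.84
[-73.8, -152.7] -0.9
[-83.2, -159.7] -0.96
[-92.9, -166.2] -1.02
[-103.1, -172.0] -1.08
[-113.6, -177.2] -1.14
[-124.3, -181.7] -1.2
```

>>> jog_arm:
  motion:
    - {"offset": [-0.4, -11.7, 0], "roll": -0.06, "hand": 8}
    - {"offset": [-1.4, -23.3, 0], "roll": -0.12, "hand": 8}
    - {"offset": [-3.2, -34.9, 0], "roll": -0.18, "hand": 8}
    - {"offset": [-5.6, -46.4, 0], "roll": -0.24, "hand": 8}
    - {"offset": [-5.6, -46.4, 0], "roll": -0.24, "hand": 8}
    - {"offset": [-5.6, -46.4, 0], "roll": -0.24, "hand": 8}

```text
clock: 14.85
tool_pos: [0.4574, -0.0159, 0.1108]
orientation: [180.0, 0.0, -171.3]
force: [0.1, 1.1, 2.4]
opening: 0.0154
```

>>> jog_arm:
  motion:
    - {"offset": [-0.4, -11.7, 0], "roll": -0.06, "hand": 8}
    - {"offset": [-1.4, -23.3, 0], "roll": -0.12, "hand": 8}
    - {"offset": [-3.2, -34.9, 0], "roll": -0.18, "hand": 8}
    - {"offset": [-5.6, -46.4, 0], "roll": -0.24, "hand": 8}
    - {"offset": [-8.7, -57.6, 0], "roll": -0.3, "hand": 8}
    - {"offset": [-12.5, -68.7, 0], "roll": -0.36, "hand": 8}
    - {"offset": [-16.9, -79.5, 0], "roll": -0.42, "hand": 8}
    - {"offset": [-22, -90, 0], "roll": -0.48, "hand": 8}
    - {"offset": [-27.7, -100.3, 0], "roll": -0.54, "hand": 8}
    - {"offset": [-34.1, -110.1, 0], "roll": -0.6, "hand": 8}
    - {"offset": [-41, -119.6, 0], "roll": -0.66, "hand": 8}
    - {"offset": [-48.4, -128.6, 0], "roll": -0.72, "hand": 8}
    - {"offset": [-56.4, -137.1, 0], "roll": -0.78, "hand": 8}
    - {"offset": [-64.8, -145.2, 0], "roll": -0.84, "hand": 8}
    - {"offset": [-73.8, -152.7, 0], "roll": -0.9, "hand": 8}
    - {"offset": [-83.2, -159.7, 0], "roll": -0.96, "hand": 8}
    - {"offset": [-92.9, -166.2, 0], "roll": -1.02, "hand": 8}
    - {"offset": [-92.9, -166.2, 0], "roll": -1.02, "hand": 8}
    - {"offset": [-92.9, -166.2, 0], "roll": -1.02, "hand": 8}
    - {"offset": [-92.9, -166.2, 0], "roll": -1.02, "hand": 8}

```text
clock: 16.52
tool_pos: [0.5754, -0.1638, 0.1108]
orientation: [-180.0, 0.1, -112.8]
force: [0.2, 8.2, 4.9]
opening: 0.0155
```

>>> jog_arm:
  motion:
    - {"offset": [0, 0, 0], "roll": 0, "hand": 8}
    - {"offset": [0, 0, 0], "roll": 0, "hand": 8}
    - {"offset": [0, 0, 0], "roll": 0, "hand": 8}
    - {"offset": [0, 0, 0], "roll": 0, "hand": 8}
    - {"offset": [0, 0, 0], "roll": 0, "hand": 8}
    - {"offset": [0, 0, 0], "roll": 0, "hand": 8}

```text
clock: 17.02
tool_pos: [0.5751, -0.1637, 0.1108]
orientation: [-180.0, 0.1, -112.8]
force: [1.1, 8.3, 4.7]
opening: 0.0146
```

```bash
python3 - <<'E'
from h import *
o=ctrl.get_obs(); d=o['tool_pos'][:2]-np.array([.6496,.0143]); print(np.hypot(*d),(np.degrees(np.arctan2(d[1],d[0]))-175.1)%360, o['joint_pos'],np.abs(o['qvel']).max())
t=snap('scene'); save(t,'t6'); crop(t,'t6b',190,140,410,290,3.6)
E
```

```text
0.19291655701782992 72.19214706327642 [  2.77186012  19.65179136 -18.6332285   -0.10269093 -51.63133503
 -25.50883869] 0.06982837320001296
```

View pics/t6b.png

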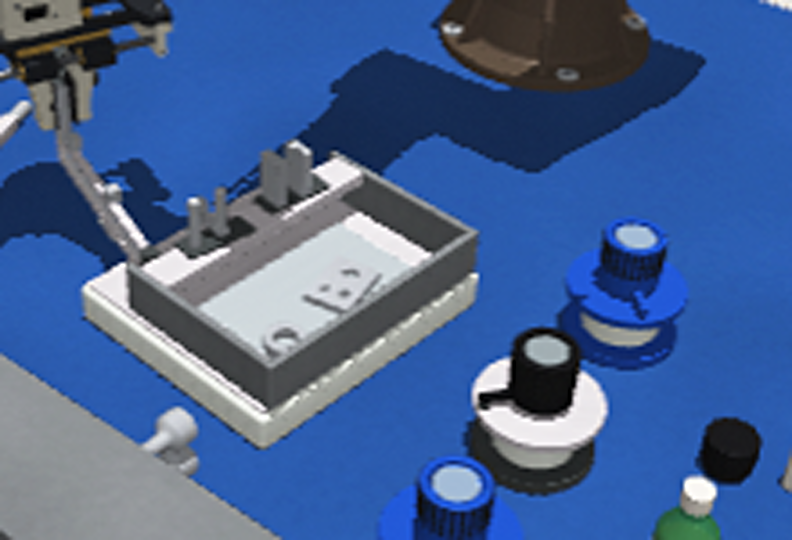

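The picture shows the gate swung out with its post in the fingers at (60,100). Both catches stand squeezed, and the workpiece, ring and plug gauge are in place. One more reading for steadiness before handing in.

>>> jog_arm:
  motion:
    - {"offset": [0, 0, 0], "roll": 0, "hand": 8}
    - {"offset": [0, 0, 0], "roll": 0, "hand": 8}
    - {"offset": [0, 0, 0], "roll": 0, "hand": 8}
    - {"offset": [0, 0, 0], "roll": 0, "hand": 8}
    - {"offset": [0, 0, 0], "roll": 0, "hand": 8}
    - {"offset": [0, 0, 0], "roll": 0, "hand": 8}
    - {"offset": [0, 0, 0], "roll": 0, "hand": 8}
    - {"offset": [0, 0, 0], "roll": 0, "hand": 8}
    - {"offset": [0, 0, 0], "roll": 0, "hand": 8}
    - {"offset": [0, 0, 0], "roll": 0, "hand": 8}

```text
clock: 17.9
tool_pos: [0.5751, -0.1637, 0.1108]
orientation: [-180.0, 0.1, -112.8]
force: [-0.6, 7.9, 3.4]
opening: 0.0154
```

Steady, so I hand it in.

```bash
python3 -c "
from plant import order
print(order.close_job())"
```

```text
the job is handed in; nothing more can be done
None
```

I did all four steps in order and handed the job in at about 18 s, with the gripper still holding the gate open; no verdict was reported.

- **Collar:** I turned it about 0.83 rad clockwise, and the wrist picture taken afterwards shows the pointer covering the locked mark.
- **Catches:** I squeezed the round-post catch first, then the flat-plate one. The fingers stopped at 35.0 and 35.3 mm against 36 mm expected at the stop, so I take both as fully squeezed.
- **Gate:** It is held at about 72 degrees, worked out from the tool position and the estimated hinge. The pose did not change over the last 1.4 s. The force on the tool was about 8 N sideways, more than the spring's 2 N; I put that down to a 2 mm radius mismatch.
- **Gripper opening:** It reads about 15.5 mm on the 16 mm post, with one reading of 14.6 mm that I took as noise.
- **Other things:** In the last picture, the workpiece, ring and plug gauge appear to be where they were. I did not check the other loose things individually.

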